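# Zero the kitchen scale, then weigh the garlic

### The arm

A 6-joint arm with a two-finger parallel gripper is mounted at the origin on the work surface; the furniture and walls round the work are solid. World frame = base frame: x ahead of the robot, y to its left, z up, the work surface at z = 0. Lengths are in mm, angles in rad, forces in N, time in s.
With the tool pointing down it reaches from about 275 to 750 mm from the base axis. Payload 10.2 kg.
Tool frame: the origin (TCP) lies midway between the tips of the shut fingers; the grasp point (between the pads) lies 19 mm behind it (ctrl.hold_point_z is the distance from the TCP to the grasp point, in mm); z points along the fingers, y is the direction in which the jaws open and shut (so a half turn about z gives the same grasp; the last joint's range is limited). The gripper opens to 85 mm and grips with 20 to 120 N. Pads are 22 mm wide; open, the fingers measure 114 mm over their backs; the gripper's body (76 mm by 85 mm) begins 54 mm behind the grasp point. The pads swing forward as they close: fully open they stand 13 mm farther back than shut.
Start: joints at [-1.335, 0.313, 1.498, -0, 1.331, -0.223], TCP at [232.497, -470.719, 231.294] pointing down, gripper open.
Joint ranges: [-2.94, 2.94], [-0.97, 2.17], [0.19, 2.56], [-1.23, 4.37], [0.02, 3.11], [-2.88, 2.88]. Speed limits (rad/s): [2.39, 2.39, 3.01, 3.14, 3.14, 3.14].

### API

Orientations are given as a unit quaternion [w, x, y, z].
In Python, from rig import ctrl, capture, get_calibration, ticket, search_frame, outline_of gives the robot as it stands. The module is installed in compiled form; this text tells all that it offers.
- The arm moves only by the tool servo_tool, never from a script. Its argument "motion" is a list of rows, each an object with "dr": the turn, a rotation vector about the tool's x, y, z in units of 10 degrees (1.0 is 10 degrees), a list of three; "delta_pos": the shift along the tool's x, y, z in units of 50 mm (1.0 is 50 mm), a list of three; "hand": the opening, from 0 (shut) to 1 (fully open). In form: [{"dr": [ax, ay, az], "delta_pos": [x, y, z], "hand": hand}, ...]. A call has 1 to 20 rows; each row shifts and turns the pose as measured when the row begins, along the tool's axes as they then stand; what a row does not reach is not made up. A row lasts 1/8 s, in which the tool goes at most 62.5 mm and 10.7 degrees, less where a joint would pass 70% of its speed; a pose out of reach is approached as far as the arm can. A call is refused whole if a number of a shift passes 1 or a number of a turn 1, either way. A call with a gripper value outside its range is refused whole. The fingers move at their own pace and stop on an object; "squeeze" is the grip in N (left out, the last holds). Time passes only in rows, so rows that do not move let the fingers close. It gives the time, the measured TCP pose, the force and the opening at its end, in the units of the state.
- ctrl.sense(): the state, without advancing time (a new reading comes with each control period).
- capture(name): name is "scene" or "side" or "wrist"; returns (picture, depth): 480x640x3 uint8, red, green, blue; 480x640 float32, mm along the optical axis (not along the pixel's ray), 0 where there is no reading.
- get_calibration(name): a dict with "camera_matrix" (3x3 intrinsics, pixels), "T" (4x4, takes a point from camera to world coordinates). Camera axes: x right, y down, z forward; pixel columns grow to the right and rows downward; lengths in mm; the calibration is good to about 2 mm. The wrist camera is an equidistant fisheye: a pixel r from the principal point sees the ray r / f radians off the axis. A picture is of the moment at which its call begins: read the wrist's pose just before it. get_calibration takes no time and is no camera call; for the wrist camera it gives the pose at the moment of the call.
- ticket.finish_job(): hands the job in, once; it reports no verdict.
Trained networks look in the newest picture that a camera, given by its name, has taken for a name from the list of things; names that differ only in an ending like _2 or _b are one class to them, and where a whole thing is asked for, a point or a joint stands for the part that bears it (a point fixed in the world has none). Each returns a list of dicts, best first, with "score" (0 to 1); they miss things now and then, are a little off and sometimes report something else, mostly with a low value. They report only what shows in the picture. A call takes as long as a camera call. They do not tell look-alikes from the thing itself.
- search_frame(camera, label): "bbox" ([left, top, right, bottom] in pixels, round what is visible of it).
- outline_of(camera, label): "pixels" (480x640 bool, what is visible of it) and "bbox" ([left, top, right, bottom] in pixels, round what is visible of it).
The state is a dict: "time_s": time; "joints": joint angles; "dq": joint speeds; "tau": joint torques, N m; "eef_pos": TCP position; "ee_rot": TCP orientation; "force": force on the tool from outside, world axes, zero at the start; "wrist_torque": the same for the moment, N m; "grip_width": opening from 0.0 (shut) to 1.0 (fully open).
Only numpy, scipy, OpenCV 4.12 (cv2) and the standard library are available. Lean on these libraries where they do the work, as an engineer would, in place of code of your own. Each camera call takes 0.05 s, during which the arm holds its last target.

### The job

Zero the empty kitchen scale: with the fingertips press its small round tare key straight down with about 6 N (clearly more than 4 N, never over 35 N) for half a second, and let go. Then set the garlic bulb on the scale's large square weighing plate and leave it resting there. Do not press the key again once the garlic is on the scale, and leave the lemon where it lies.

Things in the scene. Friction and masses are not known exactly. Their poses are not given: they have to be found in the camera images.
- scale: Flat white kitchen scale, 200 x 160 x 22 mm, fixed. Origin: centre of its underside, on the worktop; z up, +x (long way) to its far edge, +y to its left; display and tare key lie along its -x edge. The pale grey square weighing plate covers x -45 to +95, y -75 to +75 mm, its middle at (25, 0); its bearing surface is 19 mm above the worktop. The garlic's origin must lie over the plate.
- scale_tare: The scale's round grey membrane tare key, 15 mm across, on the front right of its top. The origin and axes given are those of scale (NOT the key itself): in them the middle of the key's top lies at (-73, -45, 22) mm. It stands 3 mm proud of the case beside it, so a fingertip up to about 8 mm off-centre still presses it. It yields at most 1.5 mm, straight down: about 1 N to start, then 4 N per mm, stiff at about 7 N; it springs back.
- garlic: Whole garlic bulb, pinkish white, 56 mm wide and 56 mm high with a pointed top, 27 to 48 g, loose. Origin: centre of its underside; z up to its tip. Widest about 20 to 25 mm above the underside; can be gripped across any direction there.
- lemon: Yellow lemon, 71 x 53 mm, 51 mm high, loose, lying on its side: not to be moved. Origin: centre of its underside, long axis along x.
Things that resemble listed ones, but are neither listed nor needed, are in the scene too. Leave any purple or turquoise look-alike of the garlic alone.

How it is judged (in metres and radians):
On the way:
1. the tare key is pressed by the fingers with more than 4 N for 0.2 s while the garlic is not on the scale (contact force between scale_tare and the fingers above 4 N and contact force between garlic and scale below 0.05 N), for 0.2 s.
At the end, for the whole second after the job is handed in: The garlic rests still on the weighing plate (its underside's centre between x = -45 and +95 mm and y = -75 and +75 mm in the scale's frame, carried by the scale, slower than 0.03 m/s), and nothing touches the tare key (less than 0.3 N) (contact force between garlic and scale above 0.1 N and x of garlic in the frame of scale between -0.045 and 0.095 m and y of garlic in the frame of scale between -0.075 and 0.075 m and linear speed of garlic below 0.03 m/s and contact force between scale_tare and anything else below 0.3 N).
It fails at once if the tare key is pressed with more than 35 N (contact force between scale_tare and anything else above 35 N).
It fails at once if the tare key is pressed while the garlic lies on the scale (contact force between scale_tare and anything else above 1.5 N and contact force between garlic and scale above 0.1 N).
It fails at once if the lemon is moved by more than 40 mm (distance of lemon from where it was at the start of the episode above 0.04 m).
It also fails if it takes over 50 s, if anything falls off the work surface, if the arm or the gripper's body presses on something with over 40 N, if the wrist force passes 120 N, or if a joint passes its speed limit or range.

## Working session

There is one attempt and no reset: what is moved stays moved. The work goes in short steps, Python scripts to look and compute and a tool call to move; the robot and the scene stay as the last step left them, time stands still between calls to the robot, and variables do not carry over. Pictures are saved under pics/ and viewed, and the job is handed in when it is done.

Besides the shell and the picture viewer there is one more tool, called after "Emit:" as name(argument=value, ...) on one line, values as JSON. servo_tool: Moves the arm, as the interface text tells. Its arguments: {"type":"object","properties":{"motion":{"type":"array"},"squeeze":{"type":"number"}},"required":["motion"]}

```bash
mkdir -p pics
cat > h.py <<'E'
import numpy as np, cv2
from rig import ctrl, capture, get_calibration, ticket, search_frame, outline_of
def save(n,im): cv2.imwrite('pics/'+n+'.png', im[:,:,::-1])
def world(cam,uv,d):
    c=get_calibration(cam);K=np.array(c['camera_matrix']);T=np.array(c['T'])
    uv=np.atleast_2d(uv).astype(float);d=np.atleast_1d(d)
    x=(uv[:,0]-K[0,2])/K[0,0];y=(uv[:,1]-K[1,2])/K[1,1]
    p=np.stack([x*d,y*d,d,np.ones_like(d)],1)
    return (p@T.T)[:,:3]
E
python3 - <<'E'
from h import *
s=ctrl.sense();print(s['time_s'],s['eef_pos'],s['ee_rot'],s['grip_width'],s['force'],ctrl.hold_point_z)
for n in('scene','side'):
    im,d=capture(n);save(n+'0',im);np.save('d_'+n,d);np.save('i_'+n,im)
    for l in('scale','scale_tare','garlic','lemon'):
        for r in outline_of(n,l):
            m=r['pixels']&(d>0);v,u=np.nonzero(m)
            if len(u)==0: continue
            w=world(n,np.stack([u,v],1),d[m].astype(float))
            print(n,l,round(r['score'],2),np.round(r['bbox']),np.round(np.median(w,0)),'lo',np.round(np.percentile(w,2,0)),'hi',np.round(np.percentile(w,98,0)))
E
```

```text
0.0 [ 232.428643   -470.44311009  230.72082738] [-6.69852317e-04  9.73801531e-01  2.27398613e-01  6.55702667e-07] 0.9982228532142529 [ 1.01703379 -0.46896385  0.16378729] 18.700000000000003
scene scale 0.96 [261. 212. 368. 270.] [543. 132.  18.] lo [460.  45.   2.] hi [656. 205.  22.]
scene garlic 0.82 [190. 264. 220. 291.] [555. 401.  30.] lo [541. 374.   9.] hi [580. 420.  48.]
scene garlic 0.66 [198. 237. 226. 262.] [645. 327.  29.] lo [630. 300.   8.] hi [669. 344.  48.]
scene lemon 0.82 [260. 289. 292. 317.] [406. 353.  35.] lo [389. 326.  10.] hi [437. 369.  49.]
side scale 0.81 [249. 207. 363. 278.] [553. 137.  21.] lo [464.  49.   7.] hi [658. 207.  25.]
side garlic 0.82 [255. 264. 285. 292.] [540. 303.  33.] lo [523. 274.  10.] hi [572. 320.  49.]
side garlic 0.75 [196. 257. 224. 282.] [649. 332.  33.] lo [633. 308.  13.] hi [681. 346.  48.]
side garlic 0.63 [208. 294. 243. 323.] [560. 406.  34.] lo [543. 379.  12.] hi [586. 422.  51.]
side garlic 0.31 [291. 303. 338. 336.] [413. 356.  39.] lo [390. 329.  15.] hi [445. 370.  52.]
side garlic 0.16 [247. 206. 366. 277.] [553. 137.  21.] lo [464.  46.   7.] hi [658. 207.  25.]
side lemon 0.71 [294. 303. 335. 334.] [413. 356.  39.] lo [390. 331.  17.] hi [445. 370.  52.]
```

Run:
```python
from h import *
a=np.load('i_scene.npy');b=np.load('i_side.npy')
A=cv2.resize(a[190:340,170:390],(800,545),interpolation=cv2.INTER_CUBIC);B=cv2.resize(b[190:345,180:390],(800,590),interpolation=cv2.INTER_CUBIC)
save('sc1',A);save('sd1',B)
```

```text
(no output)
```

View pics/scene0.png

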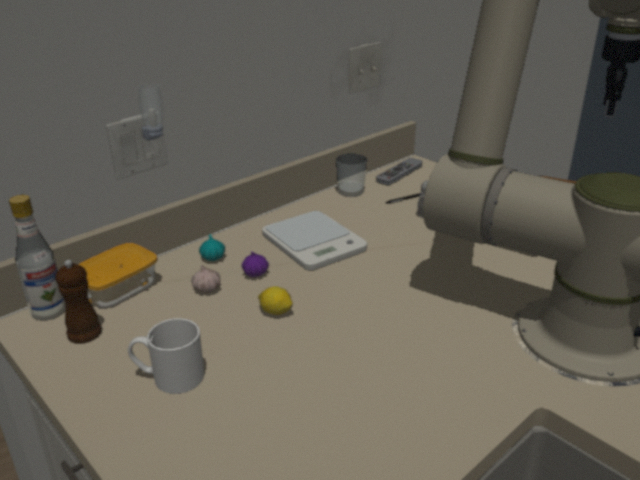

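```bash
ls pics
```

```text
sc1.png
scene0.png
sd1.png
side0.png
```

View pics/sc1.png

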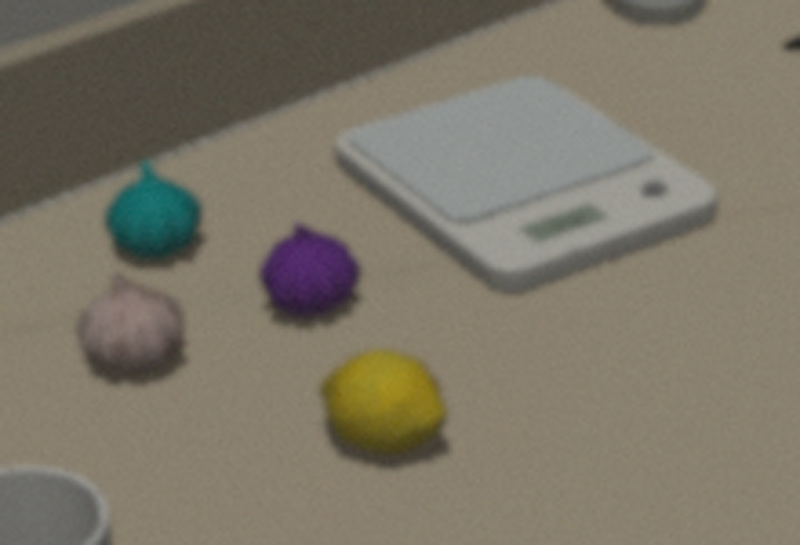

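View pics/sd1.png

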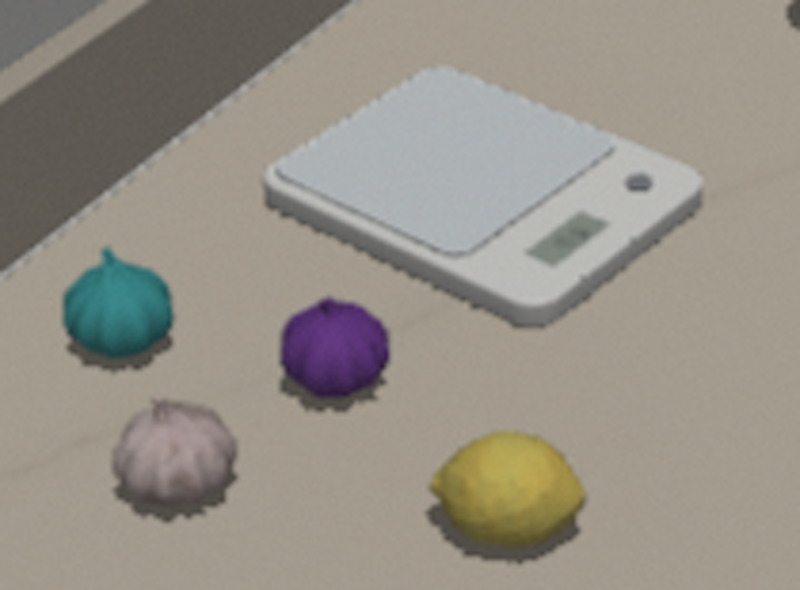

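The candidates in the scene image are the pinkish-white bulb at (206,279), the turquoise one at (212,249) and the purple one at (255,264). I choose the pinkish-white one, and the close crop confirms its colour. The lemon is at (276,301) and the tare key at about (350,242).

Run:
```python
from h import *
from scipy.spatial.transform import Rotation as R
def ray(cam,uv,z):
    c=get_calibration(cam);T=np.array(c['T']);o=T[:3,3];p=world(cam,uv,np.ones(1))[0]-o
    return o+p*(z-o[2])/p[2]
print('key',ray('scene',(349.9,241.7),22),ray('side',(347.5,237.8),22))
for n in('scene','side'):
    im=np.load(f'i_{n}.npy');d=np.load(f'd_{n}.npy').astype(float)
    v,u=np.mgrid[190:345,170:390];v=v.ravel();u=u.ravel()
    w=world(n,np.stack([u,v],1),d[v,u]);c=im[v,u].astype(int)
    # scale top by height
    m=(w[:,2]>14)&(w[:,2]<30)&(w[:,0]>440)&(w[:,0]<680)&(w[:,1]>30)&(w[:,1]<225)&(c.max(1)-c.min(1)<40)
    print(n,'scale rect',cv2.minAreaRect(w[m][:,:2].astype(np.float32)))
    hi=(w[:,2]>12)&(abs(w[:,0]-570)<45)&(abs(w[:,1]-400)<45)&(w[:,2]<70)
    q=w[hi];print('z max',q[:,2].max(),'tip',q[q[:,2].argsort()[-4:]].round(1).tolist())
    # axis by circle fit in band 15-30
    from scipy.optimize import least_squares
    q=q[(q[:,2]>15)&(q[:,2]<32)]
    f=least_squares(lambda p:np.hypot(q[:,0]-p[0],q[:,1]-p[1])-27,[570,400],loss='soft_l1');print('garlic',f.x,len(q),np.abs(f.fun).mean())
s=ctrl.sense();print(R.from_quat(np.roll(s['ee_rot'],-1)).as_matrix().round(3))
```

```text
key [480.67746976  88.56236852  22.        ] [484.1910395   87.16606774  22.        ]
scene scale rect ((562.8814697265625, 119.56104278564453), (163.29176330566406, 204.9072723388672), 81.2416763305664)
z max 55.18480304744355 tip [[571.5, 395.0, 52.9], [573.7, 398.1, 53.2], [569.2, 398.8, 53.3], [569.5, 398.3, 55.2]]
garlic [570.61711198 392.48110192] 278 2.210425894176707
side scale rect ((564.83935546875, 119.91345977783203), (163.88729858398438, 204.0015106201172), 81.89122772216797)
z max 56.839671117226544 tip [[573.7, 401.5, 55.2], [570.7, 399.9, 55.4], [571.9, 401.1, 55.7], [571.1, 399.1, 56.8]]
garlic [570.71524215 393.6528588 ] 286 1.7342254125284635
[[ 0.897  0.443 -0.   ]
 [ 0.443 -0.897  0.   ]
 [ 0.    -0.    -1.   ]]
```

Emit:
servo_tool(motion=[{"dr":[0,0,0],"delta_pos":[0.73,-0.6,0],"hand":0},{"dr":[0,0,0],"delta_pos":[0.73,-0.6,0],"hand":0},{"dr":[0,0,0],"delta_pos":[0.73,-0.6,0],"hand":0},{"dr":[0,0,0],"delta_pos":[0.73,-0.6,0],"hand":0},{"dr":[0,0,0],"delta_pos":[0.73,-0.6,0],"hand":0},{"dr":[0,0,0],"delta_pos":[0.73,-0.6,0],"hand":0},{"dr":[0,0,0],"delta_pos":[0.73,-0.6,0],"hand":0},{"dr":[0,0,0],"delta_pos":[0.73,-0.6,0],"hand":0},{"dr":[0,0,0],"delta_pos":[0.73,-0.6,0],"hand":0},{"dr":[0,0,0],"delta_pos":[0.73,-0.6,0],"hand":0},{"dr":[0,0,0],"delta_pos":[0.73,-0.6,0],"hand":0},{"dr":[0,0,0],"delta_pos":[0.73,-0.6,0],"hand":0},{"dr":[0,0,0],"delta_pos":[0,0,0],"hand":0}])

```text
time_s: 2.12
eef_pos: [472.8, 62.2, 232.0]
ee_rot: [0.002, 0.974, 0.226, 0.002]
force: [-0.3, -0.2, 0.2]
grip_width: -0.001
```

Emit:
servo_tool(motion=[{"dr":[0,0,0],"delta_pos":[0.42,-0.35,0.6],"hand":0},{"dr":[0,0,0],"delta_pos":[0,0,0.9],"hand":0},{"dr":[0,0,0],"delta_pos":[0,0,0.9],"hand":0},{"dr":[0,0,0],"delta_pos":[0,0,0.9],"hand":0},{"dr":[0,0,0],"delta_pos":[0,0,0.3],"hand":0},{"dr":[0,0,0],"delta_pos":[0,0,0],"hand":0}])

```text
time_s: 2.88
eef_pos: [485.4, 83.5, 48.0]
ee_rot: [0.003, 0.974, 0.225, 0.003]
force: [0.0, 0.1, -0.9]
grip_width: 0.004
```

Run:
```python
from h import *
s=ctrl.sense();print(s['eef_pos'],s['ee_rot'],s['force'])
a,d=capture('side');b,_=capture('wrist')
save('sd2',cv2.resize(a[150:300,230:390],(640,600),interpolation=cv2.INTER_CUBIC));save('w2',b)
```

```text
[485.41182211  83.45150575  47.98576755] [0.00264781 0.97432061 0.22512692 0.003194  ] [ 0.04414827  0.11163496 -0.87972838]
```

View pics/sd2.png

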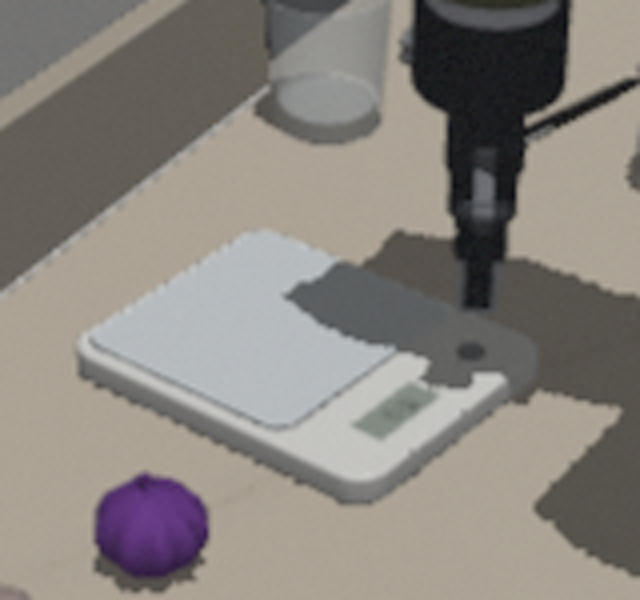

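View pics/w2.png

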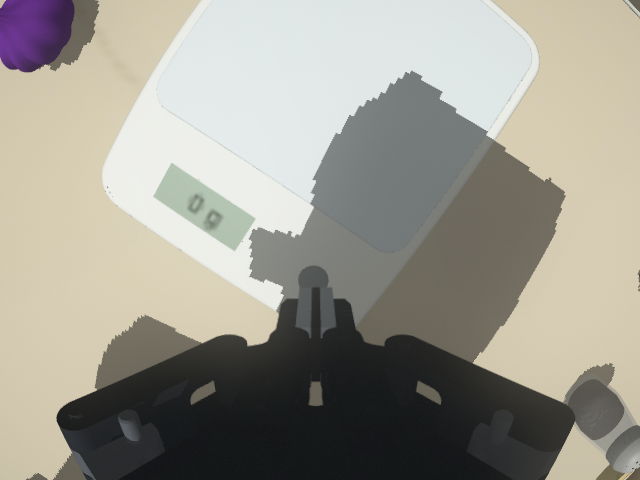

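Run:
```python
from h import *
c=get_calibration('wrist');K=np.array(c['camera_matrix']);T=np.array(c['T'])
def r(u,v,z):
    x=np.array([u-K[0,2],v-K[1,2]]);n=np.hypot(*x);th=n/K[0,0]
    d=T[:3,:3]@np.array([*(x/n*np.sin(th)),np.cos(th)]);return T[:3,3]+d*(z-T[2,3])/d[2]
print(r(313,277,22)); print(r(313,266,22),r(298,277,22),r(328,277,22)); print(T.round(2))
p=ctrl.sense()['eef_pos'];q=T[:3,:3].T@(p-T[:3,3]);th=np.arctan2(np.hypot(*q[:2]),q[2]);print(K[:2,2]+q[:2]/np.hypot(*q[:2])*th*K[0,0])
```

```text
[488.5754398  85.7609614  22.       ]
[493.75040962  88.2685176   22.        ] [485.34412419  92.41408794  22.        ] [491.78892278  79.09810232  22.        ]
[[ 4.4000e-01 -8.7000e-01 -2.4000e-01  5.4750e+02]
 [-9.0000e-01 -4.2000e-01 -1.2000e-01  1.1461e+02]
 [ 1.0000e-02  2.7000e-01 -9.6000e-01  1.9331e+02]
 [ 0.0000e+00  0.0000e+00  0.0000e+00  1.0000e+00]]
[315.11335359 306.31683236]
```

Emit:
servo_tool(motion=[{"dr":[0,0,0],"delta_pos":[0.04,-0.04,0.35],"hand":0},{"dr":[0,0,0],"delta_pos":[0,0,0],"hand":0},{"dr":[0,0,0],"delta_pos":[0,0,0],"hand":0}])

```text
time_s: 3.35
eef_pos: [489.3, 85.6, 35.0]
ee_rot: [0.004, 0.974, 0.225, 0.007]
force: [0.1, 0.1, -0.3]
grip_width: -0.001
```

Emit:
servo_tool(motion=[{"dr":[0,0,0],"delta_pos":[-0.04,-0.01,0.14],"hand":0},{"dr":[0,0,0],"delta_pos":[0,0,0],"hand":0},{"dr":[0,0,0],"delta_pos":[0,0,0],"hand":0}])

```text
time_s: 3.72
eef_pos: [487.8, 84.9, 28.8]
ee_rot: [0.004, 0.974, 0.225, 0.008]
force: [-0.1, -0.6, 0.9]
grip_width: 0.003
```

Emit:
servo_tool(motion=[{"dr":[0,0,0],"delta_pos":[-0.01,-0.01,0.09],"hand":0},{"dr":[0,0,0],"delta_pos":[0,0,0],"hand":0}])

```text
time_s: 3.98
eef_pos: [487.2, 85.2, 24.0]
ee_rot: [0.004, 0.974, 0.225, 0.008]
force: [-0.2, -0.1, 0.4]
grip_width: 0.001
```

Emit:
servo_tool(motion=[{"dr":[0,0,0],"delta_pos":[0,0,0.04],"hand":0},{"dr":[0,0,0],"delta_pos":[0,0,0],"hand":0}])

```text
time_s: 4.22
eef_pos: [487.3, 85.2, 21.9]
ee_rot: [0.004, 0.974, 0.225, 0.008]
force: [-0.5, 0.6, 0.1]
grip_width: -0.002
```

Emit:
servo_tool(motion=[{"dr":[0,0,0],"delta_pos":[0,0,0.02],"hand":0}])

```text
time_s: 4.35
eef_pos: [487.4, 85.2, 21.1]
ee_rot: [0.004, 0.974, 0.225, 0.008]
force: [-1.6, 0.1, 4.5]
grip_width: 0.002
```

Emit:
servo_tool(motion=[{"dr":[0,0,0],"delta_pos":[0,0,0.01],"hand":0}])

```text
time_s: 4.47
eef_pos: [487.4, 85.2, 20.8]
ee_rot: [0.004, 0.974, 0.225, 0.008]
force: [-1.9, 0.6, 5.9]
grip_width: -0.003
```

Emit:
servo_tool(motion=[{"dr":[0,0,0],"delta_pos":[0,0,0.01],"hand":0},{"dr":[0,0,0],"delta_pos":[0,0,0.008],"hand":0}])

```text
time_s: 4.72
eef_pos: [487.4, 85.2, 20.6]
ee_rot: [0.004, 0.974, 0.225, 0.008]
force: [-2.2, -0.5, 7.1]
grip_width: 0.003
```

Emit:
servo_tool(motion=[{"dr":[0,0,0],"delta_pos":[0,0,0.008],"hand":0},{"dr":[0,0,0],"delta_pos":[0,0,0.008],"hand":0}])

```text
time_s: 4.97
eef_pos: [487.4, 85.2, 20.6]
ee_rot: [0.004, 0.974, 0.225, 0.008]
force: [-1.6, 0.3, 8.0]
grip_width: 0.004
```

Contact started at about z 21.8 mm and the force rose to 6–8 N, which matches the key's yield. It stayed above 4 N for more than 0.5 s, so I release.

Emit:
servo_tool(motion=[{"dr":[0,0,0],"delta_pos":[0,0,-0.4],"hand":0},{"dr":[0,0,0],"delta_pos":[0,0,-0.9],"hand":0},{"dr":[0,0,0],"delta_pos":[0,0,-0.9],"hand":0.6},{"dr":[0,0,0],"delta_pos":[0,0,-0.6],"hand":1},{"dr":[0,0,0],"delta_pos":[0,0,0],"hand":1}])

```text
time_s: 5.6
eef_pos: [484.4, 85.8, 164.2]
ee_rot: [0.004, 0.974, 0.225, 0.008]
force: [0.2, 1.1, -0.4]
grip_width: 0.637
```

```bash
cat >> h.py <<'E'
from scipy.spatial.transform import Rotation as R
def rays(u,v,z):
    c=get_calibration('wrist');K=np.array(c['camera_matrix']);T=np.array(c['T'])
    x=np.array([u-K[0,2],v-K[1,2]]);n=np.hypot(*x);th=n/K[0,0]
    d=T[:3,:3]@np.array([*(x/n*np.sin(th)),np.cos(th)]);return T[:3,3]+d*(z-T[2,3])/d[2]
def to(x,y,z,yaw=None):
    s=ctrl.sense();M=R.from_quat(np.roll(s['ee_rot'],-1))
    print('t',s['time_s'],'p',np.round(s['eef_pos'],1),'units',np.round(M.inv().apply(np.array([x,y,z])-s['eef_pos'])/50,3))
    m=M.as_matrix();zx=m[:,2]
    # tilt correction so tool z -> down
    ax=np.cross(zx,[0,0,-1]);print('tilt dr(10deg)',np.round(M.inv().apply(ax)*57.3/10,3),'j',np.round(s['joints'],2),'F',np.round(s['force'],1),'g',s['grip_width'])
E
python3 - <<'E'
from h import *
b,_=capture('wrist');save('w3',b);to(571,396,150)
E
```

```text
t 5.65 p [483.7  85.8 162.8] units [ 4.288 -4.811  0.253]
tilt dr(10deg) [ 0.061 -0.064 -0.   ] j [-0.06  0.3   1.71 -0.    1.12  1.06] F [0.1 1.  0.3] g 0.7223315381638908
```

View pics/w3.png

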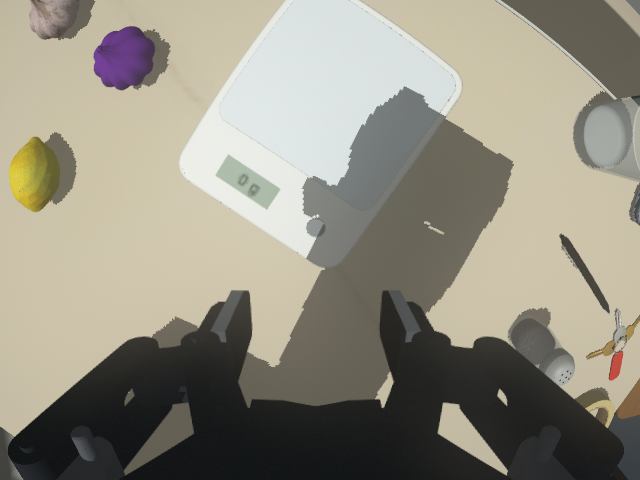

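Emit:
servo_tool(motion=[{"dr":[0.06,-0.06,0],"delta_pos":[0.5,-0.56,0],"hand":1},{"dr":[0,0,0],"delta_pos":[0.6,-0.67,0],"hand":1},{"dr":[0,0,0],"delta_pos":[0.6,-0.67,0],"hand":1},{"dr":[0,0,0],"delta_pos":[0.6,-0.67,0],"hand":1},{"dr":[0,0,0],"delta_pos":[0.6,-0.67,0],"hand":1},{"dr":[0,0,0],"delta_pos":[0.6,-0.67,0],"hand":1},{"dr":[0,0,0],"delta_pos":[0.3,-0.35,0],"hand":1},{"dr":[0,0,0],"delta_pos":[0,0,0],"hand":1},{"dr":[0,0,0],"delta_pos":[0,0,0],"hand":1}])

```text
time_s: 6.78
eef_pos: [559.0, 366.7, 145.3]
ee_rot: [0.001, 0.975, 0.224, -0.011]
force: [-0.6, 0.6, 0.1]
grip_width: 0.999
```

Run:
```python
from h import *
b,_=capture('wrist');save('w4',b);to(571,396,100)
for r in outline_of('wrist','garlic')[:4]:
    bb=r['bbox'];print(r['score'],np.round(bb),rays((bb[0]+bb[2])/2,(bb[1]+bb[3])/2,22).round(1))
```

```text
t 6.825 p [559.  366.6 145.3] units [ 0.492 -0.421  0.897]
tilt dr(10deg) [-0.019  0.129 -0.   ] j [0.4  0.71 1.1  0.   1.35 1.52] F [-0.2  0.9 -0.1] g 1.000596928278062
0.65 [248. 163. 323. 240.] [568.8 395.4  22. ]
0.61 [359. 252. 429. 319.] [545.1 290.7  22. ]
0.57 [396.  97. 470. 178.] [659.6 320.4  22. ]
```

View pics/w4.png

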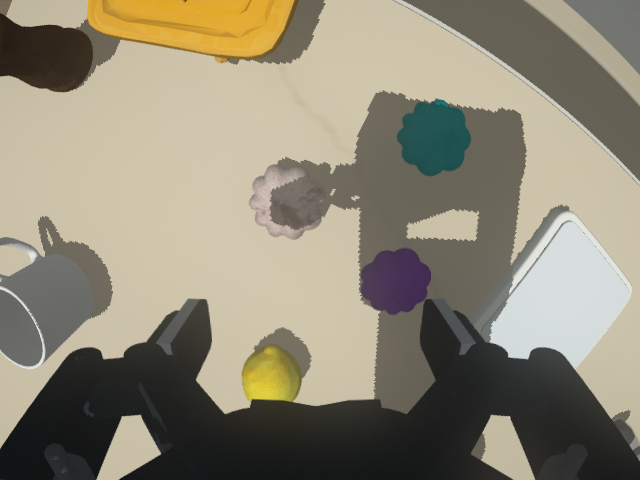

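The wrist view shows the pinkish bulb at (287,201), which gives a world position of about (569.5, 395.5). It has clear space on both jaw sides.

Emit:
servo_tool(motion=[{"dr":[-0.02,0.13,0],"delta_pos":[0.47,-0.41,0],"hand":1},{"dr":[0,0,0],"delta_pos":[0,0,0.4],"hand":1},{"dr":[0,0,0],"delta_pos":[0,0,0.4],"hand":1},{"dr":[0,0,0],"delta_pos":[0,0,0],"hand":1},{"dr":[0,0,0],"delta_pos":[0,0,0],"hand":1}])

```text
time_s: 7.5
eef_pos: [573.2, 392.4, 106.9]
ee_rot: [-0.0, 0.975, 0.221, 0.002]
force: [-0.5, 1.0, 0.6]
grip_width: 1.001
```

Run:
```python
from h import *
b,_=capture('wrist');save('w5',b);to(569.7,395.5,50)
for r in outline_of('wrist','garlic')[:4]:
    bb=r['bbox'];print(r['score'],np.round(bb),rays((bb[0]+bb[2])/2,(bb[1]+bb[3])/2,24).round(1))
```

```text
t 7.55 p [573.1 392.4 106.8] units [-0.04  -0.086  1.136]
tilt dr(10deg) [ 0.004 -0.023 -0.   ] j [ 0.43  0.79  1.06 -0.    1.29  1.56] F [ 0.2 -0.2 -0.3] g 0.999062662572235
0.93 [431. 138. 510. 222.] [658.9 321.7  24. ]
0.74 [387. 305. 428. 367.] [543.4 304.9  24. ]
0.67 [264. 207. 351. 296.] [569.9 396.4  24. ]
```

View pics/w5.png

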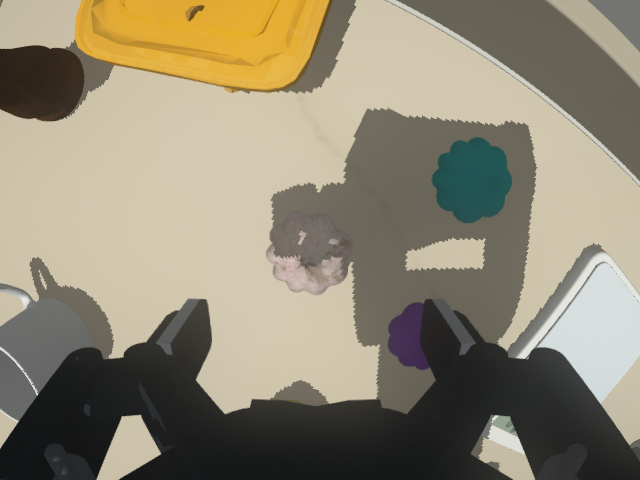

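Emit:
servo_tool(motion=[{"dr":[0,-0.02,0],"delta_pos":[-0.03,-0.09,0.4],"hand":1},{"dr":[0,0,0],"delta_pos":[0,0,0.5],"hand":1},{"dr":[0,0,0],"delta_pos":[0,0,0.4],"hand":1},{"dr":[0,0,0],"delta_pos":[0,0,0.2],"hand":1},{"dr":[0,0,0],"delta_pos":[0,0,0],"hand":1},{"dr":[0,0,0],"delta_pos":[0,0,0],"hand":1}])

```text
time_s: 8.35
eef_pos: [568.8, 396.9, 27.5]
ee_rot: [0.0, 0.975, 0.222, 0.0]
force: [0.0, 0.2, -0.2]
grip_width: 1.002
```

Run:
```python
from h import *
to(569.8,396,2)
```

```text
t 8.35 p [568.8 396.9  27.5] units [0.01  0.024 0.51 ]
tilt dr(10deg) [ 0.003 -0.001  0.   ] j [ 0.44  0.88  1.12 -0.    1.15  1.56] F [ 0.   0.2 -0.2] g 1.0018442425217213
```

Emit:
servo_tool(motion=[{"dr":[0,0,0],"delta_pos":[0,0.02,0.35],"hand":1},{"dr":[0,0,0],"delta_pos":[0,0,0.09],"hand":1},{"dr":[0,0,0],"delta_pos":[0,0,0],"hand":1}])

```text
time_s: 8.72
eef_pos: [569.7, 396.0, 4.8]
ee_rot: [0.0, 0.975, 0.222, 0.001]
force: [0.6, -0.6, 0.4]
grip_width: 0.998
```

Emit:
servo_tool(motion=[{"dr":[0,0,0],"delta_pos":[0,0,0.05],"hand":0.8},{"dr":[0,0,0],"delta_pos":[0,0,0],"hand":0.5},{"dr":[0,0,0],"delta_pos":[0,0,0],"hand":0.3},{"dr":[0,0,0],"delta_pos":[0,0,0],"hand":0.3},{"dr":[0,0,0],"delta_pos":[0,0,0],"hand":0.3},{"dr":[0,0,0],"delta_pos":[0,0,0],"hand":0.3}], squeeze=25)

```text
time_s: 9.48
eef_pos: [570.1, 396.2, 3.0]
ee_rot: [-0.0, 0.975, 0.222, 0.002]
force: [0.6, 0.3, 0.1]
grip_width: 0.623
```

Emit:
servo_tool(motion=[{"dr":[0,0,0],"delta_pos":[0,0,-0.3],"hand":0.3},{"dr":[0,0,0],"delta_pos":[0,0,-0.6],"hand":0.3},{"dr":[0,0,0],"delta_pos":[0,0,-0.6],"hand":0.3},{"dr":[0,0,0],"delta_pos":[0,0,-0.5],"hand":0.3},{"dr":[0,0,0],"delta_pos":[0,0,0],"hand":0.3}])

```text
time_s: 10.1
eef_pos: [570.3, 396.4, 110.4]
ee_rot: [-0.0, 0.975, 0.222, 0.003]
force: [-1.9, -0.6, -1.1]
grip_width: 0.622
```

Run:
```python
from h import *
b,_=capture('wrist');save('w6',b);to(592,117,110)
```

```text
t 10.15 p [569.7 396.1 108.7] units [-2.009  5.226 -0.031]
tilt dr(10deg) [ 0.003 -0.022  0.   ] j [ 0.44  0.79  1.06 -0.    1.29  1.56] F [ 0.1 -0.6 -0.1] g 0.6199325692232156
```

View pics/w6.png

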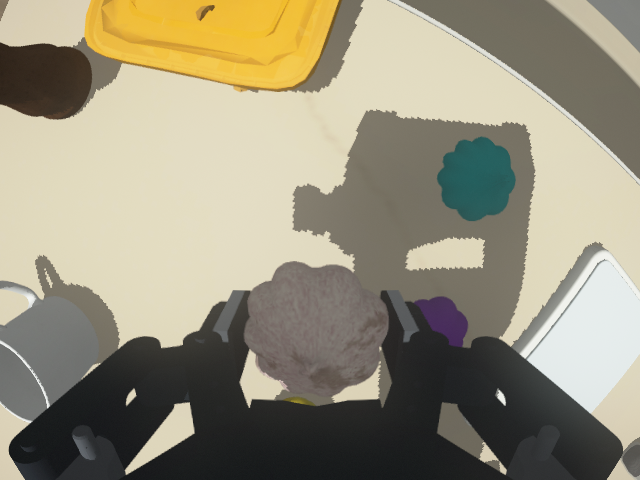

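Emit:
servo_tool(motion=[{"dr":[0,0,0],"delta_pos":[-0.1,0.3,0],"hand":0.3},{"dr":[0,0,0],"delta_pos":[-0.22,0.57,0],"hand":0.3},{"dr":[0,0,0],"delta_pos":[-0.22,0.57,0],"hand":0.3},{"dr":[0,0,0],"delta_pos":[-0.22,0.57,0],"hand":0.3},{"dr":[0,0,0],"delta_pos":[-0.22,0.57,0],"hand":0.3},{"dr":[0,0,0],"delta_pos":[-0.22,0.57,0],"hand":0.3},{"dr":[0,0,0],"delta_pos":[-0.22,0.57,0],"hand":0.3},{"dr":[0,0,0],"delta_pos":[-0.22,0.57,0],"hand":0.3},{"dr":[0,0,0],"delta_pos":[-0.15,0.4,0],"hand":0.3},{"dr":[0,0,0],"delta_pos":[0,0,0],"hand":0.3},{"dr":[0,0,0],"delta_pos":[0,0,0],"hand":0.3}])

```text
time_s: 11.52
eef_pos: [584.3, 127.8, 96.4]
ee_rot: [0.0, 0.976, 0.219, -0.009]
force: [-0.9, -0.1, -0.1]
grip_width: 0.619
```

Run:
```python
from h import *
to(592,116,40)
```

```text
t 11.525 p [584.3 127.8  96.4] units [0.059 0.283 1.127]
tilt dr(10deg) [-0.019  0.098  0.   ] j [ 0.02  0.61  1.42 -0.    1.13  1.15] F [-0.9 -0.1 -0.1] g 0.6189071284704244
```

Emit:
servo_tool(motion=[{"dr":[-0.02,0.1,0],"delta_pos":[0.06,0.26,0.2],"hand":0.3},{"dr":[0,0,0],"delta_pos":[0,0,0.4],"hand":0.3},{"dr":[0,0,0],"delta_pos":[0,0,0.4],"hand":0.3},{"dr":[0,0,0],"delta_pos":[0,0,0.1],"hand":0.3},{"dr":[0,0,0],"delta_pos":[0,0,0],"hand":0.3},{"dr":[0,0,0],"delta_pos":[0,0,0],"hand":0.3}])

```text
time_s: 12.28
eef_pos: [593.5, 117.2, 37.8]
ee_rot: [0.0, 0.975, 0.221, 0.002]
force: [0.1, -0.0, 0.0]
grip_width: 0.618
```

Run:
```python
from h import *
to(592,116,23)
a,d=capture('side');save('sd7',cv2.resize(a[150:300,230:390],(640,600),interpolation=cv2.INTER_CUBIC))
```

```text
t 12.275 p [593.5 117.2  37.8] units [-0.037  0.008  0.297]
tilt dr(10deg) [ 0.005 -0.018  0.   ] j [0.   0.69 1.45 0.   1.   1.13] F [ 0.1 -0.   0. ] g 0.6182230023028287
```

View pics/sd7.png

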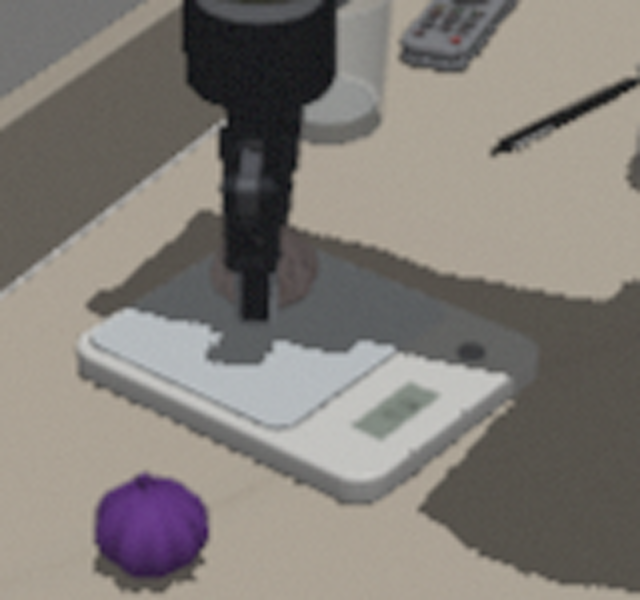

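The garlic hangs over the plate in the gripper. I lower it slowly.

Emit:
servo_tool(motion=[{"dr":[0,0,0],"delta_pos":[0,0,0.12],"hand":0.3},{"dr":[0,0,0],"delta_pos":[0,0,0.08],"hand":0.3},{"dr":[0,0,0],"delta_pos":[0,0,0],"hand":0.3}])

```text
time_s: 12.7
eef_pos: [593.9, 117.2, 28.0]
ee_rot: [0.0, 0.975, 0.221, 0.002]
force: [-0.7, -0.2, -1.7]
grip_width: 0.622
```

Emit:
servo_tool(motion=[{"dr":[0,0,0],"delta_pos":[0,0,0.06],"hand":0.3},{"dr":[0,0,0],"delta_pos":[0,0,0.03],"hand":0.3},{"dr":[0,0,0],"delta_pos":[0,0,0],"hand":0.3}])

```text
time_s: 13.08
eef_pos: [594.0, 117.2, 23.2]
ee_rot: [0.0, 0.975, 0.221, 0.002]
force: [-0.7, 0.1, 0.2]
grip_width: 0.625
```

Emit:
servo_tool(motion=[{"dr":[0,0,0],"delta_pos":[0,0,0.02],"hand":0.3},{"dr":[0,0,0],"delta_pos":[0,0,0.01],"hand":0.3}])

```text
time_s: 13.32
eef_pos: [594.1, 117.3, 21.8]
ee_rot: [0.0, 0.975, 0.221, 0.003]
force: [-0.4, 0.7, 0.5]
grip_width: 0.625
```

Emit:
servo_tool(motion=[{"dr":[0,0,0],"delta_pos":[0,0,0.015],"hand":0.3}])

```text
time_s: 13.45
eef_pos: [594.2, 117.3, 21.7]
ee_rot: [0.0, 0.975, 0.221, 0.003]
force: [-3.9, -0.2, 10.3]
grip_width: 0.623
```

Contact shows 10 N upward, so the bulb is seated. I ease off, open the hand and retreat.

Emit:
servo_tool(motion=[{"dr":[0,0,0],"delta_pos":[0,0,-0.01],"hand":0.62},{"dr":[0,0,0],"delta_pos":[0,0,0],"hand":0.75},{"dr":[0,0,0],"delta_pos":[0,0,0],"hand":1},{"dr":[0,0,0],"delta_pos":[0,0,0],"hand":1},{"dr":[0,0,0],"delta_pos":[0,0,0],"hand":1}])

```text
time_s: 14.08
eef_pos: [594.3, 117.3, 22.1]
ee_rot: [0.0, 0.975, 0.221, 0.003]
force: [1.3, 0.1, -0.5]
grip_width: 0.997
```

Emit:
servo_tool(motion=[{"dr":[0,0,0],"delta_pos":[0,0,-0.3],"hand":1},{"dr":[0,0,0],"delta_pos":[0,0,-0.6],"hand":1},{"dr":[0,0,0],"delta_pos":[0,0,-0.8],"hand":1},{"dr":[0,0,0],"delta_pos":[0,0,-0.8],"hand":1},{"dr":[0,0,0],"delta_pos":[0,0,-0.5],"hand":1},{"dr":[0,0,0],"delta_pos":[0,0,0],"hand":1},{"dr":[0,0,0],"delta_pos":[0,0,0],"hand":1}])

```text
time_s: 14.95
eef_pos: [593.2, 117.2, 181.7]
ee_rot: [0.001, 0.975, 0.221, 0.004]
force: [0.4, -0.0, -0.3]
grip_width: 1.002
```

Run:
```python
from h import *
a,d=capture('side');save('sd8',cv2.resize(a[190:345,180:390],(800,590),interpolation=cv2.INTER_CUBIC))
b,_=capture('wrist');save('w8',b);to(592,116,23)
for l in('garlic','lemon'):
  for r in outline_of('side',l):
    m=r['pixels']&(d>0);v,u=np.nonzero(m)
    w=world('side',np.stack([u,v],1),d[m].astype(float));print(l,round(r['score'],2),np.median(w,0).round(),np.percentile(w,98,0).round())
```

```text
t 15.05 p [593.2 117.2 181.4] units [-5.800e-02  1.000e-03  3.168e+00]
tilt dr(10deg) [ 0.019 -0.046 -0.   ] j [0.   0.52 1.32 0.   1.29 1.13] F [-0.4  0.1  0.5] g 0.9985975708015519
garlic 0.94 [540. 304.  34.] [566. 320.  50.]
garlic 0.72 [586. 130.  51.] [614. 145.  69.]
garlic 0.64 [650. 331.  33.] [679. 346.  52.]
lemon 0.63 [414. 356.  39.] [446. 370.  52.]
```

View pics/sd8.png

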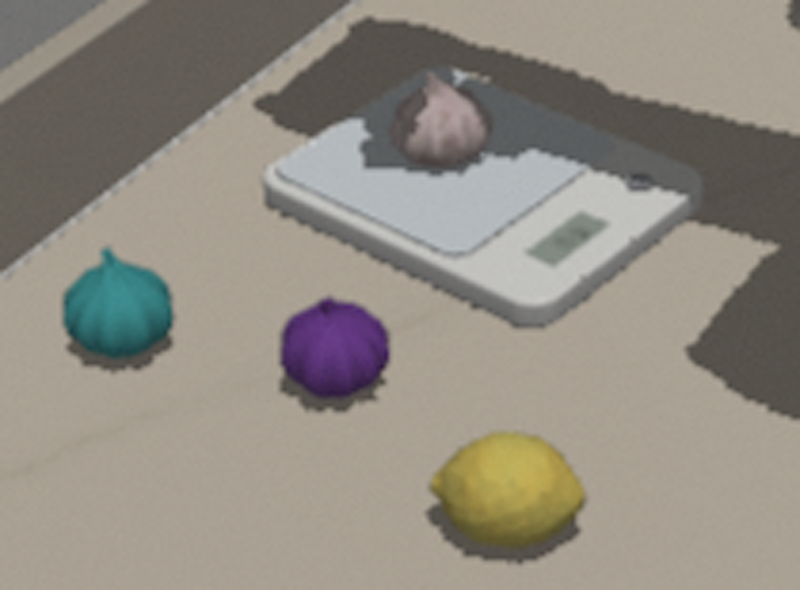

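View pics/w8.png

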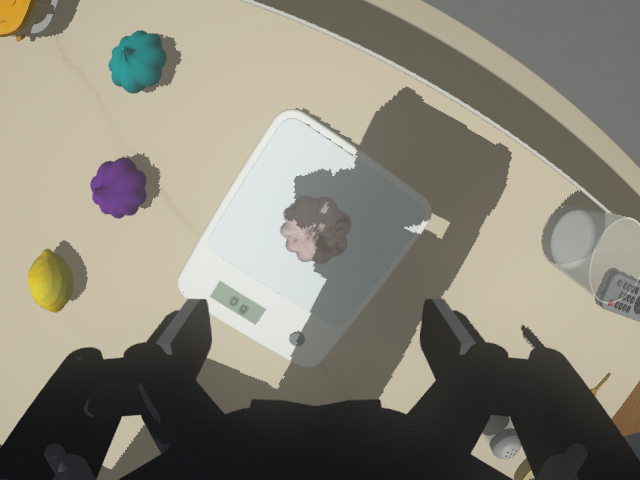

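The garlic stands upright near the middle of the plate, at (315,229) in the wrist view. The key at (297,339) is free and the lemon has not moved.

```bash
python3 -c "
from rig import ticket;print(ticket.finish_job())"
```

```text
the job is handed in; nothing more can be done
None
```

I zeroed the scale, set the pinkish-white garlic bulb on the weighing plate, and handed the job in at about 15 s of the 50 s allowed.

- **Tare press:** with the scale empty, the shut fingertips met the key at about z 22 mm. The force readings taken during the press were 4.5 to 8 N, over about 0.6 s. That peak is slightly above the 6 N aimed for and well under 35 N. I then let go and did not touch the key again.
- **Garlic:** I gripped the bulb at 25 N and lowered it onto the plate. Contact briefly read about 10 N before I opened the hand and withdrew upward. In the last side and wrist pictures it stands upright near the middle of the plate.
- **Key and lemon:** the last pictures show nothing on the key. The lemon measured within about 1 mm of where it started, and the purple and turquoise bulbs were left alone.
- **Disagreements and gaps:**
  - The cameras differed by about 4 mm on where the key is, within the 8 mm that still presses it.
  - The display read "0 g" before the press and still does with the garlic on it, so it confirms neither the zeroing nor the weight.

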